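Line up fossil casts on the slanted display shelf

TASK

Lift the two plaster fossil casts out of their open metal moulds and set them on the slanted wooden display shelf in one neat row with the large cast that already stands there: from left to right as the robot sees it large, middle, small, each right next to its neighbour with no more than a few millimetres between, lying flat on the sloping board, square to it and down against its front lip. Set each cast down gently without dropping it, coming in at a slant from the front because the shelf's light tube is in the way from straight above; leave the large cast, the jar, the dish and the brush where they are.

Things in the scene. Friction and masses are not known exactly. Their poses are not given: they have to be found in the camera images.
- board: Sloping board of the fixed wooden shelf, 300 mm long, 118 mm deep, 28 degrees, low edge towards the robot. Origin: on its surface at the inner foot of the front lip, mid length; x up the slope, y along the lip to the left as the robot sees it, z normal to the board. The lip (x = -8 to 0 mm) rises 8 mm above the board; end cheeks 18 mm high have inner faces at y = +142 and -142 mm.
- light (a point): Middle of the fixed white light tube of the shelf: 14 mm thick, 290 mm long, parallel to the lip, level, above the row. Bent rods (8 mm) at both ends go back and down. A gripper pointing straight down on the row would strike it; one tilted to the slope of the board (28 degrees, fingers down and away from the robot) stays clear on the robot side.
- cast_large: Large plaster cast with a spiral ammonite on top, a loose rectangular block: 46 mm deep (x), 70 mm wide (y), 40 mm high (z), about 150 g. Origin: centre of its underside; z out of its top. It already lies on the board in its left half, against the lip, with its x up the slope.
- cast_mid: Middle plaster cast with a trilobite on top, a loose rectangular block: 46 mm deep (x), 54 mm wide (y), 40 mm high (z), about 150 g. Origin: centre of its underside; z out of its top. It lies level in its mould, the upper 24 mm standing out. Turned half round about z it is as good.
- cast_small: Small plaster cast with a scallop shell on top, a loose rectangular block: 46 mm deep (x), 38 mm wide (y), 40 mm high (z), about 150 g. Origin: centre of its underside; z out of its top. It lies level in its mould, the upper 24 mm standing out. Turned half round about z it is as good.
- mould_mid: Fixed aluminium mould of the middle cast: plate 92 mm (x) by 100 mm (y), 26 mm high, with one open cavity 16 mm deep, 1.5 mm wider than the cast all round. Origin: centre of its underside, cavity centred on it, axes parallel to the cast's.
- mould_small: Fixed aluminium mould of the small cast: plate 92 mm (x) by 84 mm (y), 26 mm high, with one open cavity 16 mm deep, 1.5 mm wider than the cast all round. Origin: centre of its underside, cavity centred on it, axes parallel to the cast's.
- jar: Bystander: closed jar, 48 mm across, 65 mm high, standing beyond the moulds. Origin: centre of its underside.
- dish: Bystander: open glass dish, 84 mm across, 14 mm high, beyond the moulds. Origin: centre of its underside.
- brush: Bystander: brush 180 mm long lying on the bench in front of the shelf. Origin: under its middle, x along its length.
Not all that is in view belongs to the job. What is shaped like the cast_small but blue is not meant.

How it is judged:
By the outcome, as a careful person would: the job done as asked, in the order asked, and still so for the second after the job is handed in, with the robot touching nothing.
It also fails if it takes over 67 s, if anything falls off the work surface, if the arm or the gripper's body presses on something with over 40 N, if the wrist force passes 120 N, or if a joint passes its speed limit or range.

ROBOT

A 7-joint arm with a two-finger parallel gripper is mounted at the origin on the work surface. World frame = base frame: x ahead of the robot, y to its left, z up, the work surface at z = 0. Lengths are in m, angles in rad, forces in N, time in s.
With the tool pointing down it reaches from about 0.425 to 0.925 m from the base axis. Payload 6.8 kg.
Tool frame: the origin (TCP) lies on the centre line of the jaws, within the pads' length; the fingertips stand 19 mm ahead of it and the grasp point (between the pads) is the TCP (bot.tcp_to_tips is the distance from the TCP to the fingertips, in m); x points along the fingers, y is the direction in which the jaws open and shut, and the axes are right-handed (so a half turn about x gives the same grasp; the last joint's range is limited). The gripper opens to 85 mm and grips with 20 to 120 N. Pads are 22 mm wide; open, the fingers measure 114 mm over their backs; the gripper's body (76 mm by 85 mm) begins 54 mm behind the grasp point. The pads swing forward as they close: fully open they stand 13 mm farther back than shut.
Start: joints at [-1.35, 0.477, 0.022, 1.555, -0.011, 1.109, -0.083], TCP at [0.218, 0.639, 0.25] pointing down, gripper open.
Joint ranges: [-2.96, 2.96], [-0.34, 2.1], [-1.41, 1.46], [0.24, 2.44], [-1.37, 4.51], [0.17, 1.92], [-2.96, 2.96]. Speed limits (rad/s): [2.39, 2.39, 3.14, 3.14, 3.14, 3.14, 3.14].

INTERFACE

Orientations are given as a unit quaternion [w, x, y, z].
In Python, from station import status, eyes, bot gives the robot as it stands.
- The arm moves only by the tool apply_moves, never from a script. Its arguments are lists of equal length, an entry for each row: "travel": the shift along the tool's x, y, z in cm, a list of three; "turn": the turn, a rotation vector about the tool's x, y, z in rad, a list of three; "grip": the closure, from 0 (fully open) to 1 (shut). In form: {"travel": [[tx, ty, tz], ...], "turn": [[wx, wy, wz], ...], "grip": [grip, ...]}. A call has 1 to 8 rows; each row shifts and turns the pose as measured when the row begins, along the tool's axes as they then stand; what a row does not reach is not made up. A row lasts 1/12 s, in which the tool goes at most 41.7 mm and 7.16 degrees, less where a joint would pass 70% of its speed; a pose out of reach is approached as far as the arm can. A call is refused whole if a number of a shift passes 4.17 or a number of a turn 0.125, either way. A call with a gripper value outside its range is refused whole. The fingers move at their own pace and stop on an object; "newtons" is the grip in N (left out, the last holds). Time passes only in rows, so rows that do not move let the fingers close. It gives the time, the measured TCP pose, the force and the opening at its end, in the units of the state.
- status.get_obs(): the state, without advancing time (a new reading comes with each control period).
- eyes.read_camera(name): name is "side" or "top"; returns the picture (480x640x3 uint8, red, green, blue); there is no depth.
- eyes.calibration(name): a dict with "intrinsics" (3x3 intrinsics, pixels), "distortion" ([k1, k2, p1, p2, k3] as OpenCV has them; the pictures are not rectified), "xyz" and "attitude" of the camera in the world. Camera axes: x right, y down, z forward; pixel columns grow to the right and rows downward; lengths in m; the calibration is good to about 2 mm. A picture is of the moment at which its call begins. calibration takes no time and is no camera call.
- bot.hand_in(): hands the job in, once; it reports no verdict.
Trained networks look in the newest picture that a camera, given by its name, has taken for a name from the list of things; names that differ only in an ending like _2 or _b are one class to them, and where a whole thing is asked for, a point or a joint stands for the part that bears it (a point fixed in the world has none). Each returns a list of dicts, best first, with "score" (0 to 1); they miss things now and then, are a little off and sometimes report something else, mostly with a low value. They report only what shows in the picture. A call takes as long as a camera call. They do not tell look-alikes from the thing itself.
- eyes.masks_of(thing, camera): "region" (480x640 bool, what is visible of it) and "rect" ([left, top, right, bottom] in pixels, round what is visible of it).
The state is a dict: "t": time; "q": joint angles; "joint_vel": joint speeds; "joint_torque": joint torques, N m; "eef_pos": TCP position; "tool_rot": TCP orientation; "contact_force": force on the tool from outside, world axes, zero at the start; "torque": the same for the moment, N m; "gripper_width": opening from 0.0 (shut) to 1.0 (fully open).
Only numpy, scipy, OpenCV 4.12 (cv2) and the standard library are available. Lean on these libraries where they do the work, as an engineer would, in place of code of your own. Each camera call takes 0.05 s, during which the arm holds its last target. There are 200 camera calls.

## Working session

There is one attempt and no reset: what is moved stays moved. The work goes in short steps, Python scripts to look and compute and a tool call to move; the robot and the scene stay as the last step left them, time stands still between calls to the robot, and variables do not carry over. Pictures are saved under pics/ and viewed, about 8 in all and at most 12, crops included, and the job is handed in when it is done.

Besides the shell and the picture viewer there is one more tool, called as a command line: name --argument value ..., lists and objects as JSON in quotes. apply_moves: Moves the arm, as the interface text tells. Its arguments: {"type":"object","properties":{"travel":{"type":"array"},"turn":{"type":"array"},"grip":{"type":"array"},"newtons":{"type":"number"}},"required":["travel","turn","grip"]}

```bash
mkdir -p pics; ls
cat > h.py <<'E'
import numpy as np,cv2
from station import status,eyes,bot
from scipy.spatial.transform import Rotation as R
E
python3 - <<'E'
from h import *
print(status.get_obs())
for c in("side","top"):
    cal=eyes.calibration(c);print(c,cal)
    im=eyes.read_camera(c);cv2.imwrite(f"pics/{c}0.png",im[:,:,::-1])
    for n in ["board","cast_large","cast_mid","cast_small","mould_mid","mould_small","light","brush","jar","dish"]:
        try:print(n,[(round(d["score"],2),[int(v) for v in d["rect"]],int(d["region"].sum())) for d in eyes.masks_of(n,c)][:4])
        except Exception as e:print(n,e)
E
```

```text
pics
{'t': 0.0, 'q': array([-1.35010705,  0.47781818,  0.02232835,  1.55646877, -0.01148788,
        1.10929967, -0.08307612]), 'joint_vel': array([ 0.00102085,  0.00099125, -0.00027623,  0.00076289,  0.00026612,
        0.00032456,  0.00164455]), 'joint_torque': array([ 2.82457449e-04, -5.96456838e+01,  1.60749838e+00, -2.81199753e+01,
        1.23120222e-02,  9.32687894e-03, -1.47738871e-05]), 'eef_pos': array([0.21778158, 0.63830238, 0.24930604]), 'tool_rot': array([ 0.69751955,  0.11504319,  0.69763346, -0.11635763]), 'contact_force': array([ 0.21203885,  0.49545604, -0.89406779]), 'torque': array([ 0.01074032,  0.03674676, -0.02172593]), 'gripper_width': 0.9985136854609556}
side {'intrinsics': array([[474.5067425,   0.       , 307.6672479],
       [  0.       , 474.5067425, 250.4666579],
       [  0.       ,   0.       ,   1.       ]]), 'distortion': array([-0.0539186,  0.       ,  0.       ,  0.       ,  0.       ]), 'xyz': array([ 0.34249468, -0.63435867,  0.62804221]), 'attitude': array([-0.48878561,  0.86238025, -0.10891657,  0.07433784])}
board [(0.7, [332, 329, 434, 479], 
[... 720 characters left out ...]
     ,  0.        ]), 'xyz': array([0.46050198, 0.13591704, 1.02827987]), 'attitude': array([-0.0360558 ,  0.71653915, -0.69602216,  0.02871884])}
board [(0.65, [427, 173, 619, 287], 9025)]
cast_large [(0.96, [466, 218, 517, 259], 1388)]
cast_mid [(0.59, [311, 235, 339, 262], 790)]
cast_small [(0.84, [208, 219, 239, 250], 588), (0.67, [140, 205, 173, 236], 657), (0.65, [229, 289, 257, 317], 543)]
mould_mid [(0.97, [297, 226, 356, 274], 2046), (0.21, [431, 159, 637, 290], 11642)]
mould_small [(0.71, [194, 204, 256, 267], 1804)]
light [(0.87, [432, 158, 640, 289], 11481)]
brush [(0.6, [436, 285, 468, 387], 1601)]
jar [(0.91, [346, 146, 366, 174], 596)]
dish [(0.61, [246, 126, 290, 172], 1505)]
```

View pics/top0.png

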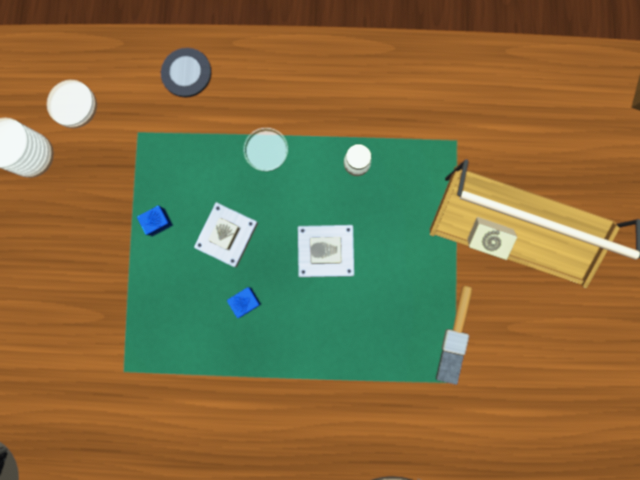

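View pics/side0.png

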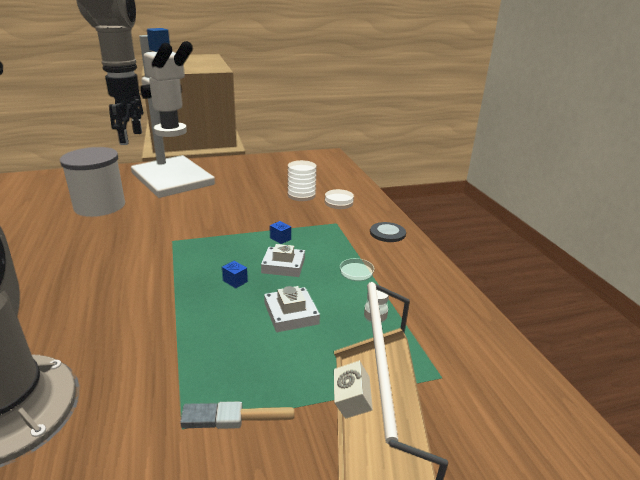

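Top view: the mid mould is at (325,250), the small mould at (225,234), the large cast at (493,238) and the shelf at (427–640,160–287). Candidates for cast_small are the plaster scallop in the mould (225,234), a blue block (153,220) and a second blue block (243,302). I choose (225,234). Next are close crops.

Run:
```python
from h import *
t=cv2.imread("pics/top0.png");s=cv2.imread("pics/side0.png")
a=cv2.resize(t[155:290,425:640],None,fx=3.7,fy=3.7,interpolation=cv2.INTER_CUBIC)
cv2.imwrite("pics/c1.png",a)
b=cv2.resize(t[195:285,185:365],(800,400),interpolation=cv2.INTER_CUBIC)
cv2.imwrite("pics/c2.png",b)
c=cv2.resize(s[270:480,300:460],(457,600),interpolation=cv2.INTER_CUBIC)
d=cv2.resize(s[235:335,255:325],(343,490),interpolation=cv2.INTER_CUBIC)
m=np.zeros((600,800,3),np.uint8);m[:,:457]=c;m[:490,457:]=d
cv2.imwrite("pics/c3.png",m)
```

```text
(no output)
```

View pics/c1.png

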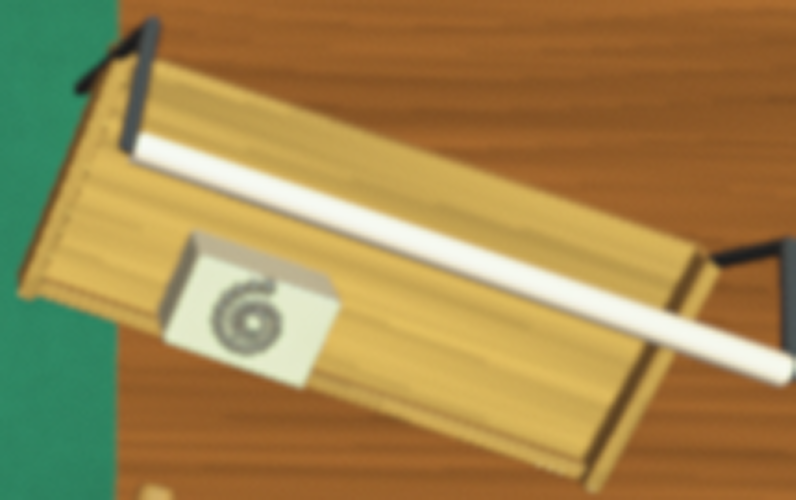

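View pics/c3.png

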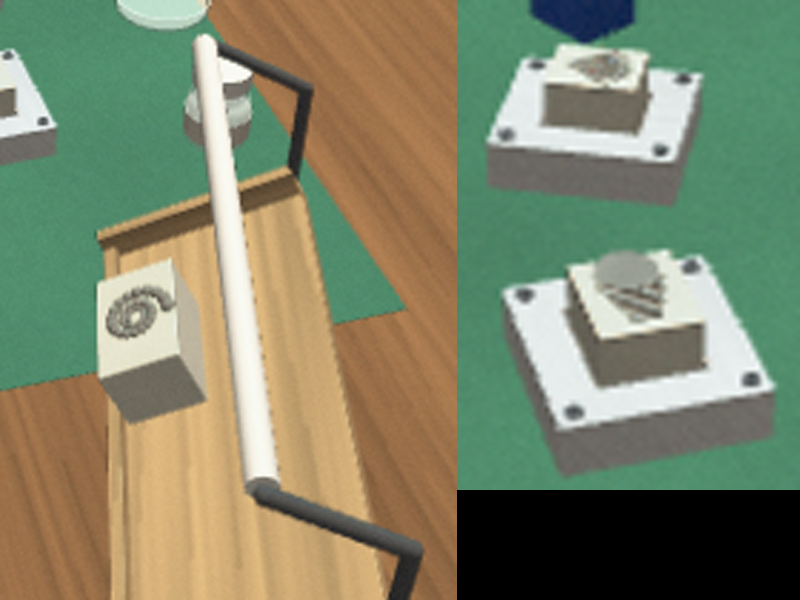

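View pics/c2.png

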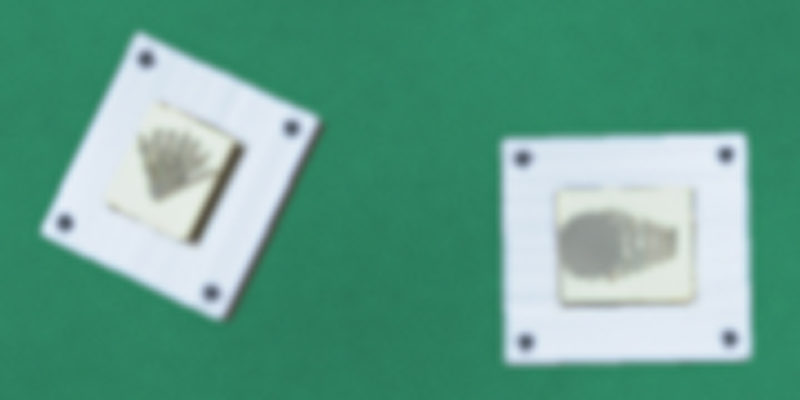

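```bash
cat >> h.py <<'E'
from scipy.optimize import least_squares
CAL={c:eyes.calibration(c) for c in("side","top")}
def quat(q):return R.from_quat(np.roll(q,-1))
def proj(P,c):
    k=CAL[c];Rc=quat(k["attitude"]).as_matrix().T;t=-Rc@k["xyz"]
    return cv2.projectPoints(np.asarray(P,float).reshape(-1,1,3),cv2.Rodrigues(Rc)[0],t,k["intrinsics"],k["distortion"])[0][:,0]
def rays(uv,c):
    k=CAL[c];p=cv2.undistortPoints(np.asarray(uv,float).reshape(-1,1,2),k["intrinsics"],k["distortion"])[:,0]
    return quat(k["attitude"]).apply(np.c_[p,np.ones(len(p))])
def crop(uv,x0,y0,s):return np.array([x0,y0])+(np.array(uv,float)+.5)/s-.5
def fit(obs,pose,p0):
    f=lambda p:np.concatenate([(proj(pose(p,np.array(X)),c)-uv).ravel() for c,X,uv in obs])
    r=least_squares(f,p0);return r.x,f(r.x).reshape(-1,2)
E
python3 - <<'E'
from h import *
C1=lambda u:crop(u,425,155,3.7);C2=lambda u:crop(u,185,195,4.4444)
C3l=lambda u:crop(u,300,270,2.857);C3r=lambda u:crop(np.array(u)-[457,0],255,235,4.9)
def lvl(p,X):return R.from_euler("z",p[2]).apply(X)+[p[0],p[1],0]
def pl(w,z):return [[46,w,z],[46,-w,z],[-46,-w,z],[-46,w,z]]
M=lambda a:np.array(a)/1000
t=[C2([(502,138),(746,134),(751,358),(506,363)]),C2([(138,32),(320,118),(225,320),(42,235)])]
s=[C3r([(700,258),(772,387),(558,430),(503,293)]),C3r([(703,75),(678,160),(488,150),(525,57)])]
for i,(w,p0) in enumerate([(50,[.5,.1,0]),(42,[.5,.3,-.4])]):
    X=M(pl(w,26))
    for o in ([("top",X,t[i])],[("side",X,s[i])],[("top",X,t[i]),("side",X,s[i])]):
        p,r=fit(o,lvl,p0);print("mould",i,np.round(p[:2]*1000,1),np.degrees(p[2]).round(2),np.abs(r).max().round(2),np.sqrt((r**2).mean()).round(2))
for l in ([(165,62),(700,245)],[(138,135),(790,357)],[(130,158),(780,385)],[(120,325),(590,487)]):
    a,b=rays(C1(l),"top");d=np.cross(np.cross(a,b),[0,0,1]);print("yaw",np.degrees(np.arctan2(d[1],d[0]))%180-90)
def slp(p,X):return (R.from_euler("z",p[3])*R.from_euler("y",-np.radians(28))).apply(X)+p[:3]
h,w=23,35
T=M([[h,w,40],[h,-w,40],[-h,-w,40],[-h,w,40]])
to=("top",np.r_[T,M([[h,w,0]])],C1([(200,250),(340,302),(303,388),(163,337),(195,232)]))
so=("side",np.r_[T,M([[h,-w,0],[-h,-w,0]])],C3l([(172,260),(180,354),(98,378),(98,282),(205,400),(133,422)]))
for o in ([to],[so],[to,so]):
    p,r=fit(o,slp,[.45,-.15,.05,-.33]);print("large",np.round(p[:3]*1000,1),np.degrees(p[3]).round(2),r.round(1).tolist())
E
```

```text
mould 0 [528.5 138.7] 2.75 0.35 0.27
mould 0 [527.4 137.7] 2.96 0.63 0.41
mould 0 [528.1 138.5] 2.81 0.87 0.4
mould 1 [553.1 324.4] -23.04 0.6 0.28
mould 1 [553.9 323.4] -22.57 0.83 0.41
mould 1 [553.4 324.3] -22.91 1.06 0.4
yaw -17.06896345930727
yaw -16.98484907123124
yaw -17.458087816360063
yaw -17.362217538522685
large [ 567.6 -161.8   34.9] -17.72 [[0.5, 1.1], [0.3, 0.3], [-0.7, -0.4], [0.2, 0.4], [-0.4, -1.4]]
large [ 573.5 -139.9   34. ] -17.56 [[-0.1, -0.2], [-0.6, -0.4], [0.5, -0.2], [0.3, 0.6], [0.9, -0.1], [-1.0, 0.3]]
large [ 566.1 -156.2   53.1] -17.65 [[0.2, 0.7], [0.8, 0.1], [-0.4, -0.2], [-0.2, 0.4], [-0.7, -2.0], [0.1, -1.2], [-0.3, -0.3], [-0.2, 0.1], [-0.3, -0.1], [1.5, 0.6], [-1.4, 1.2]]
```

```bash
cat >> h.py <<'E'
import json
YS=np.radians(-17.3)
RB=R.from_euler("z",YS)*R.from_euler("y",-np.radians(28))   # board axes
def level(yaw,s=1):
    y=s*np.array([np.cos(yaw),np.sin(yaw),0]);x=np.array([0,0,-1.]);return R.from_matrix(np.c_[x,y,np.cross(x,y)])
def shelf(s=1):
    m=RB.as_matrix();x=-m[:,2];y=s*m[:,0];return R.from_matrix(np.c_[x,y,np.cross(x,y)])
def now():
    o=status.get_obs();return o["eef_pos"],quat(o["tool_rot"]),o
def plan(pos,rot,dmax=3.9,wmax=.1):
    p,r,o=now();w=(r.inv()*rot).as_rotvec();d=np.array(pos)-p
    n=max(1,int(np.ceil(max(np.linalg.norm(d)*100/dmax,np.linalg.norm(w)/wmax))))
    out=[]
    for i in range(n):
        ri=r*R.from_rotvec(w*i/n);out.append(np.round(ri.inv().apply(d/n)*100,2).tolist())
    print("t",round(o["t"],2),"pos",(p*1000).round(1),"F",o["contact_force"].round(1),"open",round(o["gripper_width"],3))
    print("rows",n,"travel",json.dumps(out),"turn each",np.round(w/n,3).tolist(),"err mm",(r.inv().apply(d)*1000).round(1),"ang",w.round(3))
E
python3 - <<'E'
from h import *
p,r,o=now();print(r.as_matrix().round(2),o["q"].round(2))
for s in(1,-1):
    plan([.528,.1385,.12],level(np.radians(2.8),s))
# tube height from both views
C1=lambda u:crop(u,425,155,3.7);C3l=lambda u:crop(u,300,270,2.857)
for a,b in (((137,148),(204,44)),((787,368),(262,482))):
    A=rays(C1([a]),"top")[0];B=rays(C3l([b]),"side")[0];ca,cb=CAL["top"]["xyz"],CAL["side"]["xyz"]
    s=np.linalg.lstsq(np.c_[A,-B],cb-ca,rcond=None)[0];P=(ca+A*s[0]+cb+B*s[1])/2;print("tube end",P.round(4),np.linalg.norm(ca+A*s[0]-cb-B*s[1]).round(4),"in board frame rel large base",(RB.inv().apply(P-[.566,-.156,.053])*1000).round(1))
E
```

```text
[[ 0.    0.32  0.95]
 [ 0.    0.95 -0.32]
 [-1.    0.    0.  ]] [-1.35  0.48  0.02  1.56 -0.01  1.11 -0.08]
t 1.1 pos [218.  638.9 250.3] F [-1.  -0.  -0.4] open 1.004
rows 16 travel [[0.81, -2.33, 2.84], [0.81, -2.12, 3.01], [0.81, -1.89, 3.16], [0.81, -1.65, 3.29], [0.81, -1.4, 3.4], [0.81, -1.14, 3.5], [0.81, -0.87, 3.57], [0.81, -0.61, 3.63], [0.81, -0.33, 3.66], [0.81, -0.06, 3.68], [0.81, 0.21, 3.67], [0.81, 0.49, 3.65], [0.81, 0.76, 3.6], [0.81, 1.02, 3.53], [0.81, 1.28, 3.45], [0.81, 1.54, 3.34]] turn each [0.075, -0.0, -0.0] err mm [ 130.3 -373.4  455. ] ang [ 1.193 -0.    -0.   ]
t 1.1 pos [218.  638.9 250.3] F [-1.  -0.  -0.4] open 1.004
rows 20 travel [[0.65, -1.87, 2.27], [0.65, -2.08, 2.08], [0.65, -2.27, 1.87], [0.65, -2.44, 1.64], [0.65, -2.59, 1.39], [0.65, -2.71, 1.14], [0.65, -2.81, 0.87], [0.65, -2.88, 0.59], [0.65, -2.93, 0.31], [0.65, -2.94, 0.02], [0.65, -2.93, -0.27], [0.65, -2.89, -0.55], [0.65, -2.82, -0.83], [0.65, -2.73, -1.1], [0.65, -2.61, -1.36], [0.65, -2.47, -1.61], [0.65, -2.3, -1.84], [0.65, -2.11, -2.05], [0.65, -1.9, -2.25], [0.65, -1.67, -2.42]] turn each [-0.097, 0.0, -0.0] err mm [ 130.3 -373.4  455. ] ang [-1.948  0.    -0.   ]
tube end [ 0.6085 -0.0684  0.2004] 0.0004 in board frame rel large base [ 82.   96.3 123.3]
tube end [ 0.5236 -0.3437  0.2022] 0.0012 in board frame rel large base [  83.6 -191.9  124.5]
```

apply_moves --travel '[[0.8, -2.33, 2.84], [0.8, -2.12, 3.01], [0.8, -1.89, 3.16], [0.8, -1.65, 3.29], [0.8, -1.4, 3.4], [0.8, -1.14, 3.5], [0.8, -0.87, 3.57], [0.8, -0.61, 3.63]]' --turn '[[0.075, 0, 0], [0.075, 0, 0], [0.075, 0, 0], [0.075, 0, 0], [0.075, 0, 0], [0.075, 0, 0], [0.075, 0, 0], [0.075, 0, 0]]' --grip '[0, 0, 0, 0, 0, 0, 0, 0]' --newtons 40

```text
t: 1.77
eef_pos: [0.369, 0.3891, 0.1842]
tool_rot: [0.628, 0.323, 0.633, -0.315]
contact_force: [0.3, 0.5, -0.0]
gripper_width: 1.001
```

apply_moves --travel '[[0.8, -0.33, 3.66], [0.8, -0.06, 3.68], [0.8, 0.21, 3.67], [0.8, 0.49, 3.65], [0.8, 0.76, 3.6], [0.8, 1.02, 3.53], [0.8, 1.28, 3.45], [0.8, 1.54, 3.34]]' --turn '[[0.075, 0, 0], [0.075, 0, 0], [0.075, 0, 0], [0.075, 0, 0], [0.075, 0, 0], [0.075, 0, 0], [0.075, 0, 0], [0.075, 0, 0]]' --grip '[0, 0, 0, 0, 0, 0, 0, 0]'

```text
t: 2.43
eef_pos: [0.5241, 0.1243, 0.1163]
tool_rot: [0.498, 0.504, 0.505, -0.493]
contact_force: [1.0, 0.7, 0.3]
gripper_width: 0.999
```

Run:
```python
from h import *
plan([.528,.1385,.08],level(np.radians(2.8)))
print(now()[2]["q"].round(2))
```

```text
t 2.43 pos [524.1 124.3 116.3] F [1.  0.7 0.3] open 0.999
rows 2 travel [[1.83, 0.19, -0.68], [1.82, 0.21, -0.69]] turn each [-0.022, -0.009, -0.003] err mm [ 36.6   3.8 -13.5] ang [-0.044 -0.018 -0.005]
[-0.65  0.45  0.39  2.02 -0.28  0.71 -0.08]
```

apply_moves --travel '[[1.2, 0.1, -0.5], [1.2, 0.1, -0.5], [1.2, 0.1, -0.3], [0, 0, 0], [0, 0, 0]]' --turn '[[-0.015, -0.006, 0], [-0.015, -0.006, 0], [-0.015, -0.006, 0], [0, 0, 0], [0, 0, 0]]' --grip '[0, 0, 0, 0, 0]'

```text
t: 2.85
eef_pos: [0.5313, 0.1292, 0.0776]
tool_rot: [0.513, 0.491, 0.506, -0.49]
contact_force: [0.1, -0.1, 0.2]
gripper_width: 1.004
```

Run:
```python
from h import *
plan([.528,.1385,.045],level(np.radians(2.8)))
im=eyes.read_camera("side")
cv2.imwrite("pics/g1.png",cv2.resize(im[200:340,240:360,::-1],(686,800),interpolation=cv2.INTER_CUBIC)[:600])
```

```text
t 2.85 pos [531.3 129.2  77.6] F [ 0.1 -0.1  0.2] open 1.004
rows 1 travel [[3.25, -0.32, -0.96]] turn each [-0.011, 0.006, -0.008] err mm [32.5 -3.2 -9.6] ang [-0.011  0.006 -0.008]
```

apply_moves --travel '[[0.3, -0.3, -1.0], [0, 0, 0], [0, 0, 0]]' --turn '[[-0.01, 0.006, -0.008], [0, 0, 0], [0, 0, 0]]' --grip '[0, 0, 0]'

```text
t: 3.15
eef_pos: [0.5268, 0.1433, 0.0753]
tool_rot: [0.512, 0.487, 0.514, -0.486]
contact_force: [0.1, -0.4, -0.5]
gripper_width: 1.005
```

Run:
```python
from h import *
plan([.528,.1385,.045],level(np.radians(2.8)))
```

```text
t 3.15 pos [526.8 143.3  75.3] F [ 0.1 -0.4 -0.5] open 1.005
rows 1 travel [[3.03, 0.1, 0.5]] turn each [0.005, -0.003, 0.001] err mm [30.3  1.   5. ] ang [ 0.005 -0.003  0.001]
```

apply_moves --travel '[[0.5, 0.05, 0.4], [0.6, 0, 0], [0.6, 0, 0], [0, 0, 0], [0, 0, 0]]' --turn '[[0.004, -0.003, 0], [0, 0, 0], [0, 0, 0], [0, 0, 0], [0, 0, 0]]' --grip '[0, 0, 0, 0, 0]'

```text
t: 3.57
eef_pos: [0.5277, 0.14, 0.0574]
tool_rot: [0.513, 0.488, 0.513, -0.487]
contact_force: [-0.4, 0.1, 0.2]
gripper_width: 0.998
```

Run:
```python
from h import *
plan([.528,.1385,.045],level(np.radians(2.8)))
im=eyes.read_camera("side")
cv2.imwrite("pics/g2.png",cv2.resize(im[220:340,230:360,::-1],(650,600),interpolation=cv2.INTER_CUBIC))
```

```text
t 3.57 pos [527.7 140.   57.4] F [-0.4  0.1  0.2] open 0.998
rows 1 travel [[1.24, 0.02, 0.15]] turn each [0.002, -0.001, -0.001] err mm [12.4  0.2  1.5] ang [ 0.002 -0.001 -0.001]
```

View pics/g2.png

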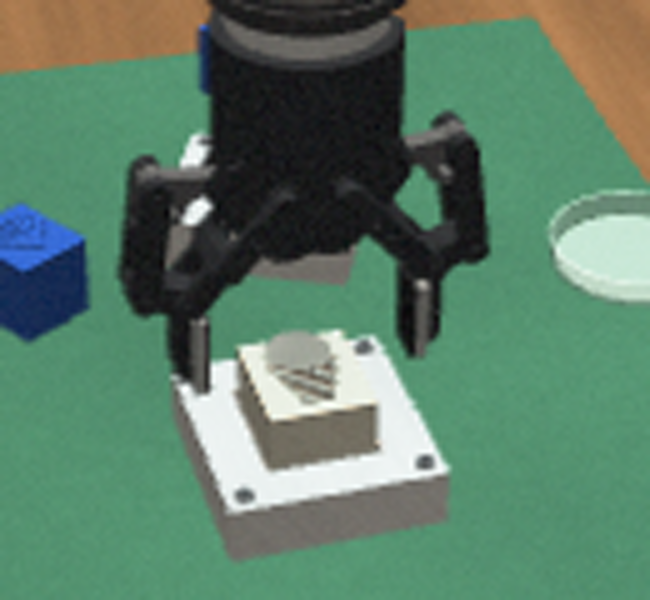

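The fingers straddle the mid cast, at pixels (200,350) and (420,310) around (310,400). I'll go down and close.

apply_moves --travel '[[0.6, 0, 0.1], [0.6, 0, 0], [0, 0, 0], [0, 0, 0], [0, 0, 0], [0, 0, 0], [0, 0, 0], [0, 0, 0]]' --turn '[[0, 0, 0], [0, 0, 0], [0, 0, 0], [0, 0, 0], [0, 0, 0], [0, 0, 0], [0, 0, 0], [0, 0, 0]]' --grip '[0, 0, 0.38, 0.38, 0.38, 1, 1, 1]'

```text
t: 4.28
eef_pos: [0.5276, 0.1382, 0.0442]
tool_rot: [0.512, 0.488, 0.512, -0.487]
contact_force: [-1.0, 0.2, -2.8]
gripper_width: 0.526
```

apply_moves --travel '[[0, 0, 0], [0, 0, 0], [0, 0, 0]]' --turn '[[0, 0, 0], [0, 0, 0], [0, 0, 0]]' --grip '[1, 1, 1]'

```text
t: 4.53
eef_pos: [0.5275, 0.1382, 0.0442]
tool_rot: [0.512, 0.488, 0.512, -0.487]
contact_force: [0.5, 0.7, -1.0]
gripper_width: 0.53
```

Run:
```python
from h import *
plan([.528,.1385,.11],level(np.radians(2.8)))
```

```text
t 4.53 pos [527.5 138.2  44.2] F [ 0.5  0.7 -1. ] open 0.53
rows 2 travel [[-3.29, 0.03, -0.01], [-3.29, 0.02, -0.01]] turn each [0.001, -0.0, -0.0] err mm [-65.8   0.5  -0.3] ang [ 0.001 -0.    -0.   ]
```

apply_moves --travel '[[-0.5, 0, 0], [-1, 0, 0], [-2, 0, 0], [-3, 0, 0], [-3, 0, 0], [-2, 0, 0], [-0.5, 0, 0], [0, 0, 0]]' --turn '[[0, 0, 0], [0, 0, 0], [0, 0, 0], [0, 0, 0], [0, 0, 0], [0, 0, 0], [0, 0, 0], [0, 0, 0]]' --grip '[1, 1, 1, 1, 1, 1, 1, 1]'

```text
t: 5.2
eef_pos: [0.5263, 0.1374, 0.1722]
tool_rot: [0.512, 0.487, 0.513, -0.488]
contact_force: [0.3, -0.3, -2.3]
gripper_width: 0.53
```

```bash
cat >> h.py <<'E'
PL=np.array([.566,-.156,.053])
def tgt(x,y,z,h=.0342):return PL+RB.apply(np.array([x,y,z])/1000)+RB.apply([0,0,h])
def brd(h=.0342):
    p,r,o=now();q=RB.inv().apply(p-PL)*1000-[0,0,h*1000];e=(r.inv()*shelf()).as_rotvec()
    f=RB.inv().apply(o["contact_force"]);print("board rel",q.round(1),"ang",e.round(3),"Fb",f.round(1),"t",round(o["t"],2),"open",round(o["gripper_width"],3))
E
python3 - <<'E'
from h import *
print(tgt(3,-68,60),tgt(0,-63,0))
plan([.47,-.05,.22],shelf(),3.5)
E
```

```text
[ 0.50608397 -0.20856026  0.13758208] [ 0.53193581 -0.2113753   0.08319681]
t 5.2 pos [526.3 137.4 172.2] F [ 0.3 -0.3 -2.3] open 0.53
rows 7 travel [[-0.68, -0.94, 2.63], [-0.71, -0.76, 2.68], [-0.72, -0.57, 2.73], [-0.72, -0.39, 2.76], [-0.71, -0.2, 2.78], [-0.68, -0.02, 2.8], [-0.64, 0.16, 2.8]] turn each [0.049, -0.012, 0.069] err mm [-47.7 -65.5 184.4] ang [ 0.344 -0.085  0.486]
```

apply_moves --travel '[[-0.68, -0.94, 2.63], [-0.71, -0.76, 2.68], [-0.72, -0.57, 2.73], [-0.72, -0.39, 2.76], [-0.71, -0.2, 2.78], [-0.68, 0, 2.6], [-0.4, 0.1, 1.5], [0, 0, 0]]' --turn '[[0.049, -0.012, 0.069], [0.049, -0.012, 0.069], [0.049, -0.012, 0.069], [0.049, -0.012, 0.069], [0.049, -0.012, 0.069], [0.049, -0.012, 0.069], [0.04, -0.01, 0.06], [0, 0, 0]]' --grip '[1, 1, 1, 1, 1, 1, 1, 1]'

```text
t: 5.87
eef_pos: [0.4691, -0.0335, 0.2077]
tool_rot: [0.543, 0.646, 0.283, -0.456]
contact_force: [-0.2, 0.4, -2.4]
gripper_width: 0.534
```

Run:
```python
from h import *
plan(tgt(5,-70,60),shelf(),3)
```

```text
t 5.87 pos [469.1 -33.5 207.7] F [-0.2  0.4 -2.4] open 0.534
rows 7 travel [[1.45, 0.67, 2.27], [1.45, 0.67, 2.27], [1.45, 0.67, 2.27], [1.46, 0.66, 2.27], [1.46, 0.66, 2.27], [1.46, 0.66, 2.26], [1.47, 0.66, 2.26]] turn each [0.002, -0.0, 0.004] err mm [101.2  46.7 159.2] ang [ 0.016 -0.003  0.03 ]
```

apply_moves --travel '[[1.0, 0.67, 2.27], [1.4, 0.67, 2.27], [1.4, 0.67, 2.27], [1.4, 0.66, 2.27], [1.4, 0.66, 2.27], [1.2, 0.6, 2.0], [0.6, 0.3, 1.0], [0, 0, 0]]' --turn '[[0.002, 0, 0.004], [0.002, 0, 0.004], [0.002, 0, 0.004], [0.002, 0, 0.004], [0.002, 0, 0.004], [0.002, 0, 0.004], [0, 0, 0], [0, 0, 0]]' --grip '[1, 1, 1, 1, 1, 1, 1, 1]'

```text
t: 6.53
eef_pos: [0.4925, -0.1464, 0.1639]
tool_rot: [0.544, 0.645, 0.286, -0.454]
contact_force: [1.2, -0.7, -3.1]
gripper_width: 0.532
```

apply_moves --travel '[[0, 0, 0], [0, 0, 0]]' --turn '[[0, 0, 0], [0, 0, 0]]' --grip '[1, 1]'

```text
t: 6.7
eef_pos: [0.492, -0.1473, 0.1622]
tool_rot: [0.543, 0.644, 0.287, -0.456]
contact_force: [0.4, -0.0, -2.9]
gripper_width: 0.528
```

Run:
```python
from h import *
brd();plan(tgt(5,-70,25),shelf(),3)
im=eyes.read_camera("top");im2=eyes.read_camera("side")
a=cv2.resize(im[155:290,425:640],(645,405),interpolation=cv2.INTER_CUBIC)
cv2.imwrite("pics/p1.png",a[:,:,::-1])
c=cv2.resize(im2[270:480,300:460],(457,600),interpolation=cv2.INTER_CUBIC)
m=np.zeros((600,800,3),np.uint8);m[:,:457]=c;m[:300,457:]=cv2.resize(im[170:290,425:562],(343,300))
cv2.imwrite("pics/p2.png",m[:,:,::-1])
```

```text
board rel [-13.4 -13.8  96.6] ang [ 0.022 -0.005  0.036] Fb [-1.   0.1 -2.7] t 6.7 open 0.528
t 6.7 pos [ 492.  -147.3  162.2] F [ 0.4 -0.  -2.9] open 0.528
rows 4 travel [[1.77, 0.49, 1.43], [1.77, 0.48, 1.42], [1.78, 0.48, 1.42], [1.78, 0.47, 1.41]] turn each [0.005, -0.001, 0.009] err mm [70.6 19.7 57. ] ang [ 0.022 -0.005  0.036]
```

View pics/p2.png

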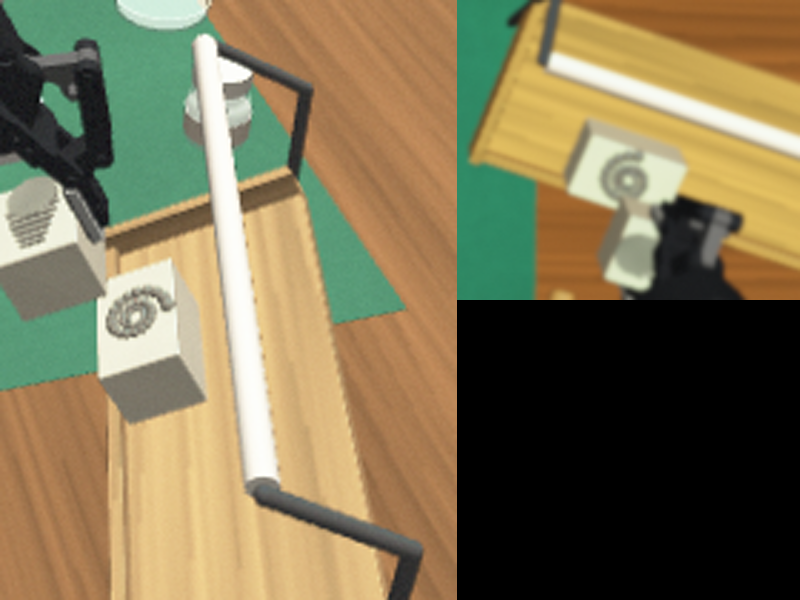

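The held mid cast, at (45,230) in the crop, is parallel to the large one and still high and to the left of the target. I'll carry on to the pre-place pose.

apply_moves --travel '[[0.8, 0.6, 1.5], [1.0, 0.6, 1.9], [1.0, 0.5, 1.9], [0.5, 0.2, 0.8], [0, 0, 0], [0, 0, 0]]' --turn '[[0.006, -0.001, 0.01], [0.006, -0.001, 0.01], [0.006, -0.001, 0.01], [0.006, 0, 0.01], [0, 0, 0], [0, 0, 0]]' --grip '[1, 1, 1, 1, 1, 1]'

```text
t: 7.3
eef_pos: [0.5001, -0.1778, 0.1492]
tool_rot: [0.548, 0.644, 0.282, -0.453]
contact_force: [0.6, -0.6, -2.1]
gripper_width: 0.532
```

Run:
```python
from h import *
brd();plan(tgt(5,-70,25),shelf(),3)
```

```text
board rel [ -4.7 -40.4  77.2] ang [ 0.027 -0.002  0.021] Fb [-0.3 -0.4 -2.2] t 7.3 open 0.532
t 7.3 pos [ 500.1 -177.8  149.2] F [ 0.6 -0.6 -2.1] open 0.532
rows 3 travel [[1.73, 0.33, 1.0], [1.74, 0.33, 0.99], [1.74, 0.33, 0.99]] turn each [0.009, -0.001, 0.007] err mm [52.  10.  29.9] ang [ 0.027 -0.002  0.021]
```

apply_moves --travel '[[0.8, 0.5, 1.7], [0.8, 0.5, 1.7], [0.8, 0.5, 1.7], [0.5, 0, 0.5], [0, 0, 0], [0, 0, 0]]' --turn '[[0.012, 0, 0.01], [0.012, 0, 0.01], [0.012, 0, 0.01], [0.006, 0, 0], [0, 0, 0], [0, 0, 0]]' --grip '[1, 1, 1, 1, 1, 1]'

```text
t: 7.8
eef_pos: [0.5143, -0.2253, 0.1294]
tool_rot: [0.547, 0.653, 0.272, -0.447]
contact_force: [0.2, -0.2, -2.1]
gripper_width: 0.532
```

Run:
```python
from h import *
brd();plan(tgt(5,-70,15),shelf(),3)
```

```text
board rel [ 10.5 -81.5  46.8] ang [ 0.009 -0.007 -0.002] Fb [-0.7 -0.1 -2. ] t 7.8 open 0.532
t 7.8 pos [ 514.3 -225.3  129.4] F [ 0.2 -0.2 -2.1] open 0.532
rows 2 travel [[1.59, -0.27, -0.57], [1.59, -0.27, -0.57]] turn each [0.004, -0.004, -0.001] err mm [ 31.9  -5.4 -11.4] ang [ 0.009 -0.007 -0.002]
```

apply_moves --travel '[[0.7, -0.1, -0.2], [0.8, -0.2, -0.3], [0.8, -0.1, -0.2], [0.4, 0, 0], [0, 0, 0], [0, 0, 0]]' --turn '[[0.005, -0.004, 0], [0.004, -0.003, 0], [0, 0, 0], [0, 0, 0], [0, 0, 0], [0, 0, 0]]' --grip '[1, 1, 1, 1, 1, 1]'

```text
t: 8.3
eef_pos: [0.5279, -0.2105, 0.1041]
tool_rot: [0.55, 0.649, 0.274, -0.448]
contact_force: [-0.7, -0.7, -1.5]
gripper_width: 0.53
```

Run:
```python
from h import *
brd();plan(tgt(5,-70,5),shelf(),3)
im=eyes.read_camera("top");im2=eyes.read_camera("side")
m=np.zeros((600,800,3),np.uint8);m[:,:450]=cv2.resize(im2[330:450,320:410],(450,600),interpolation=cv2.INTER_CUBIC)
m[:350,450:]=cv2.resize(im[200:290,455:545],(350,350),interpolation=cv2.INTER_CUBIC)
cv2.imwrite("pics/p3.png",m[:,:,::-1])
```

```text
board rel [  6.1 -63.3  20.4] ang [ 0.018 -0.002  0.001] Fb [-1.1 -0.8 -1.1] t 8.3 open 0.53
t 8.3 pos [ 527.9 -210.5  104.1] F [-0.7 -0.7 -1.5] open 0.53
rows 1 travel [[1.54, -0.12, 0.67]] turn each [0.018, -0.002, 0.001] err mm [15.4 -1.2  6.7] ang [ 0.018 -0.002  0.001]
```

View pics/p3.png

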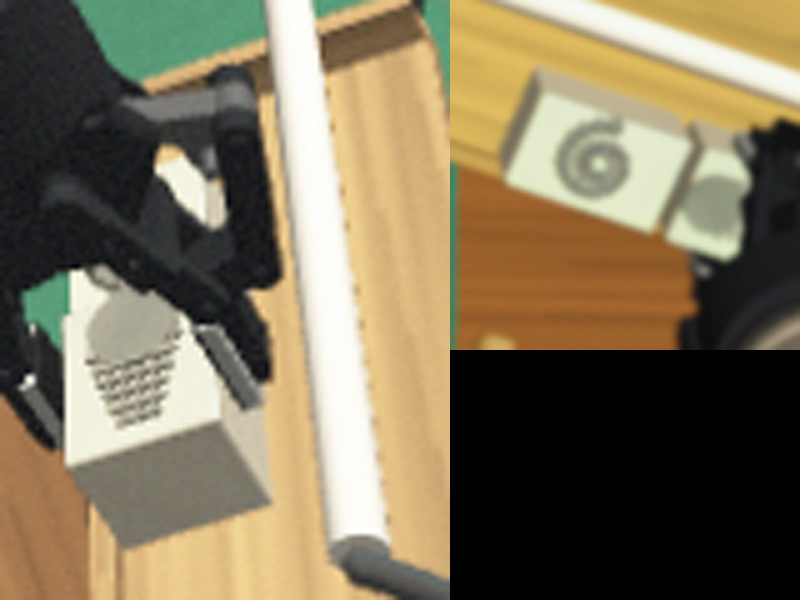

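apply_moves --travel '[[0.2, 0, 0.6], [0.5, 0, 0.1], [0.4, 0, 0], [0, 0, 0], [0, 0, 0]]' --turn '[[0.016, -0.002, 0], [0, 0, 0], [0, 0, 0], [0, 0, 0], [0, 0, 0]]' --grip '[1, 1, 1, 1, 1]'

```text
t: 8.82
eef_pos: [0.5303, -0.2213, 0.0959]
tool_rot: [0.544, 0.654, 0.267, -0.452]
contact_force: [0.0, 0.3, -1.7]
gripper_width: 0.531
```

Run:
```python
from h import *
brd();plan(tgt(5,-70,5),shelf(),3)
im=eyes.read_camera("top")
# profile along -y board on top face, averaged over slope direction, on plane top of large (z=40) 
S=np.arange(20,60,1.0);acc=[]
g=cv2.cvtColor(im,cv2.COLOR_RGB2GRAY).astype(np.float32)
for x in (-12,0,12):
    P=PL+RB.apply(np.c_[np.full_like(S,x),-S,np.full_like(S,40)]/1000);uv=proj(P,"top").astype(np.float32)
    print(x,cv2.remap(g,uv[:,0],uv[:,1],cv2.INTER_LINEAR).ravel().astype(int).tolist())
```

```text
board rel [  7.2 -72.9  10.5] ang [-0.003  0.003 -0.001] Fb [-0.8  0.3 -1.5] t 8.82 open 0.531
t 8.82 pos [ 530.3 -221.3   95.9] F [ 0.   0.3 -1.7] open 0.531
rows 1 travel [[0.55, -0.22, -0.29]] turn each [-0.003, 0.003, -0.001] err mm [ 5.5 -2.2 -2.9] ang [-0.003  0.003 -0.001]
-12 [229, 229, 229, 229, 229, 229, 229, 229, 229, 228, 228, 228, 224, 216, 202, 184, 169, 158, 151, 147, 139, 132, 125, 118, 113, 114, 124, 142, 169, 191, 210, 218, 222, 222, 222, 220, 218, 217, 215, 212]
0 [229, 228, 228, 228, 228, 228, 228, 227, 227, 227, 227, 226, 224, 218, 208, 187, 165, 143, 124, 113, 107, 106, 106, 106, 107, 107, 110, 115, 124, 134, 142, 147, 149, 150, 149, 149, 148, 148, 148, 148]
12 [229, 229, 229, 229, 228, 228, 228, 228, 228, 228, 228, 227, 225, 217, 207, 187, 166, 143, 125, 113, 107, 106, 106, 106, 108, 110, 120, 131, 149, 164, 171, 171, 163, 156, 150, 147, 145, 144, 144, 145]
```

apply_moves --travel '[[0.3, -0.1, 0], [0.3, 0, 0], [0.1, 0, 0], [0, 0, 0], [0, 0, 0]]' --turn '[[0, 0, 0], [0, 0, 0], [0, 0, 0], [0, 0, 0], [0, 0, 0]]' --grip '[1, 1, 1, 1, 1]'

```text
t: 9.28
eef_pos: [0.5326, -0.2235, 0.0901]
tool_rot: [0.544, 0.655, 0.266, -0.453]
contact_force: [-0.9, -0.1, -1.8]
gripper_width: 0.529
```

```bash
cat >> h.py <<'E'
def prof(s0,s1,xs=(-15,-12,12,15),z=40,c="top",step=1.):
    im=eyes.read_camera(c);g=cv2.cvtColor(im,cv2.COLOR_RGB2GRAY).astype(np.float32);S=np.arange(s0,s1,step)
    for x in xs:
        uv=proj(PL+RB.apply(np.c_[np.full_like(S,x),-S,np.full_like(S,z)]/1000),c).astype(np.float32)
        print(x,cv2.remap(g,uv[:,0],uv[:,1],cv2.INTER_LINEAR).ravel().astype(int).tolist())
E
python3 - <<'E'
from h import *
brd();prof(30,55)
E
```

```text
board rel [  7.  -74.4   4.1] ang [-0.005  0.004 -0.002] Fb [-1.6 -0.4 -1.3] t 9.28 open 0.529
-15 [228, 228, 224, 220, 203, 185, 167, 155, 151, 149, 149, 148, 147, 144, 140, 141, 144, 161, 178, 195, 206, 208, 209, 210, 211]
-12 [228, 228, 225, 216, 202, 184, 169, 157, 153, 150, 147, 143, 135, 128, 123, 126, 140, 161, 187, 205, 217, 222, 223, 223, 223]
12 [228, 226, 224, 216, 205, 183, 161, 137, 120, 110, 106, 106, 107, 107, 108, 109, 116, 123, 137, 146, 149, 148, 144, 143, 143]
15 [228, 227, 224, 217, 202, 182, 158, 137, 119, 111, 106, 106, 107, 107, 109, 116, 129, 148, 167, 183, 184, 179, 168, 158, 151]
```

apply_moves --travel '[[0.2, -0.2, -0.2], [0.15, -0.1, -0.2], [0.1, 0, -0.1], [0, 0, 0], [0, 0, 0]]' --turn '[[-0.005, 0.004, 0], [0, 0, 0], [0, 0, 0], [0, 0, 0], [0, 0, 0]]' --grip '[1, 1, 1, 1, 1]'

```text
t: 9.75
eef_pos: [0.5331, -0.2194, 0.0864]
tool_rot: [0.546, 0.654, 0.266, -0.451]
contact_force: [0.2, 0.5, -2.4]
gripper_width: 0.528
```

Run:
```python
from h import *
brd();prof(30,55,(-12,12))
```

```text
board rel [  4.6 -70.3   1.1] ang [-0.     0.004 -0.005] Fb [-1.1  0.5 -2.1] t 9.75 open 0.528
-12 [228, 227, 224, 215, 199, 175, 152, 131, 123, 117, 125, 136, 162, 186, 205, 217, 222, 224, 224, 223, 222, 221, 221, 218, 216]
12 [228, 226, 222, 209, 191, 163, 136, 120, 110, 109, 114, 125, 141, 155, 162, 164, 158, 152, 149, 147, 146, 145, 145, 146, 146]
```

apply_moves --travel '[[0.1, -0.1, -0.15], [0.1, 0, -0.1], [0.1, 0, 0], [0, 0, 0], [0, 0, 0]]' --turn '[[0, 0.004, -0.004], [0, 0, 0], [0, 0, 0], [0, 0, 0], [0, 0, 0]]' --grip '[1, 1, 1, 1, 1]'

```text
t: 10.22
eef_pos: [0.5332, -0.2185, 0.0863]
tool_rot: [0.546, 0.654, 0.266, -0.452]
contact_force: [0.1, 0.9, -1.9]
gripper_width: 0.531
```

Run:
```python
from h import *
brd();prof(30,55,(-12,12))
```

```text
board rel [  4.4 -69.5   1.2] ang [-0.     0.005 -0.004] Fb [-1.   0.9 -1.6] t 10.22 open 0.531
-12 [228, 228, 224, 215, 199, 174, 149, 127, 120, 118, 136, 157, 182, 203, 215, 222, 223, 223, 222, 220, 219, 217, 217, 214, 213]
12 [228, 226, 222, 208, 191, 163, 136, 120, 111, 114, 125, 142, 157, 169, 169, 165, 157, 150, 147, 145, 145, 145, 145, 146, 147]
```

apply_moves --travel '[[0.25, -0.2, -0.25], [0, 0, 0], [0, 0, 0]]' --turn '[[0, 0.006, -0.005], [0, 0, 0], [0, 0, 0]]' --grip '[1, 1, 1]'

```text
t: 10.52
eef_pos: [0.5343, -0.2193, 0.0862]
tool_rot: [0.546, 0.654, 0.265, -0.452]
contact_force: [0.7, 0.3, -2.0]
gripper_width: 0.528
```

Run:
```python
from h import *
brd();prof(30,55,(-12,12))
```

```text
board rel [  5.4 -69.9   0.5] ang [-0.001  0.006 -0.005] Fb [-0.4  0.5 -2.1] t 10.52 open 0.528
-12 [228, 228, 224, 215, 199, 175, 151, 131, 122, 117, 128, 142, 169, 193, 209, 220, 222, 224, 224, 223, 223, 223, 223, 222, 222]
12 [228, 226, 222, 209, 191, 163, 137, 120, 110, 109, 114, 124, 136, 147, 152, 153, 148, 144, 143, 143, 143, 144, 145, 146, 146]
```

apply_moves --travel '[[0.3, -0.3, -0.3], [0.2, -0.2, -0.2]]' --turn '[[0, 0.006, -0.005], [0, 0, 0]]' --grip '[1, 1]'

```text
t: 10.73
eef_pos: [0.5351, -0.2188, 0.0843]
tool_rot: [0.547, 0.654, 0.263, -0.452]
contact_force: [-25.7, 1.8, 42.2]
gripper_width: 0.532
```

Run:
```python
from h import *
brd();brd();prof(30,55,(-12,12));brd()
```

```text
board rel [  5.1 -69.1  -1.5] ang [-0.003  0.01  -0.009] Fb [-2.3 -6.  49. ] t 10.73 open 0.532
board rel [  5.1 -69.1  -1.5] ang [-0.003  0.01  -0.009] Fb [-2.3 -6.  49. ] t 10.73 open 0.532
-12 [228, 228, 225, 215, 199, 176, 154, 134, 126, 122, 137, 155, 180, 201, 214, 222, 223, 224, 224, 223, 223, 222, 222, 220, 219]
12 [228, 226, 222, 209, 192, 164, 137, 121, 111, 112, 119, 132, 146, 156, 158, 156, 150, 145, 144, 143, 144, 145, 146, 147, 147]
board rel [  5.1 -69.1  -1.4] ang [-0.002  0.01  -0.01 ] Fb [ 1.  -5.8 43.3] t 10.78 open 0.53
```

apply_moves --travel '[[-0.4, 0, 0], [-0.1, -0.2, -0.2]]' --turn '[[0, 0.008, -0.008], [0, 0, 0]]' --grip '[1, 1]'

```text
t: 10.95
eef_pos: [0.5322, -0.2166, 0.0889]
tool_rot: [0.545, 0.654, 0.266, -0.452]
contact_force: [-0.1, -0.3, -1.9]
gripper_width: 0.535
```

Run:
```python
from h import *
brd();prof(30,55,(-12,12));brd()
```

```text
board rel [  4.3 -67.9   4.2] ang [-0.003  0.004 -0.004] Fb [-0.9 -0.3 -1.6] t 10.95 open 0.535
-12 [228, 228, 224, 214, 197, 171, 147, 124, 116, 112, 124, 139, 167, 191, 208, 218, 220, 220, 216, 212, 207, 202, 200, 195, 193]
12 [228, 226, 223, 209, 192, 163, 136, 121, 111, 112, 121, 137, 156, 173, 182, 186, 179, 172, 163, 156, 151, 147, 145, 146, 147]
board rel [  3.1 -66.9   3.9] ang [-0.003  0.003 -0.002] Fb [-2.6  1.1 -2.4] t 11.0 open 0.532
```

apply_moves --travel '[[0, -0.3, -0.3], [0.05, -0.1, -0.1]]' --turn '[[-0.002, 0.002, -0.002], [0, 0, 0]]' --grip '[1, 1]'

```text
t: 11.17
eef_pos: [0.5297, -0.2097, 0.0849]
tool_rot: [0.544, 0.654, 0.269, -0.451]
contact_force: [0.4, -1.8, 0.7]
gripper_width: 0.529
```

Run:
```python
from h import *
brd();prof(30,55,(-12,12));brd()
```

```text
board rel [ -1.5 -62.    2.7] ang [-0.  0.  0.] Fb [ 1.1 -1.6  0.2] t 11.17 open 0.529
-12 [228, 226, 220, 208, 193, 180, 175, 179, 181, 182, 175, 167, 162, 157, 156, 154, 153, 153, 153, 153, 151, 151, 151, 149, 149]
12 [228, 225, 221, 209, 195, 189, 189, 203, 215, 221, 224, 224, 221, 218, 215, 213, 212, 210, 209, 209, 210, 211, 211, 204, 195]
board rel [ -1.4 -62.    2.5] ang [-0.  0.  0.] Fb [-0.6  0.1 -2.5] t 11.22 open 0.533
```

apply_moves --travel '[[0.2, 0, 0.08], [0.1, 0, 0]]' --turn '[[0, 0, 0], [0, 0, 0]]' --grip '[1, 1]'

```text
t: 11.38
eef_pos: [0.5316, -0.2102, 0.0814]
tool_rot: [0.544, 0.654, 0.269, -0.451]
contact_force: [-2.5, 0.8, 4.9]
gripper_width: 0.527
```

Run:
```python
from h import *
brd();prof(30,55,(-15,12));brd()
```

```text
board rel [ -1.5 -62.   -1.2] ang [ 0.001 -0.001  0.   ] Fb [-0.   0.   5.5] t 11.38 open 0.527
-15 [228, 227, 222, 217, 211, 207, 212, 216, 218, 217, 212, 206, 200, 193, 188, 184, 182, 181, 178, 176, 175, 174, 173, 172, 173]
12 [228, 226, 222, 217, 212, 213, 216, 220, 222, 221, 218, 215, 209, 203, 200, 197, 196, 194, 192, 190, 189, 189, 189, 184, 175]
board rel [ -1.4 -62.   -1.2] ang [ 0.001 -0.001  0.   ] Fb [-0.3  0.8  0.8] t 11.43 open 0.529
```

apply_moves --travel '[[0, -0.25, 0], [0, -0.1, 0]]' --turn '[[0, 0, 0], [0, 0, 0]]' --grip '[1, 1]'

```text
t: 11.6
eef_pos: [0.5314, -0.2101, 0.0813]
tool_rot: [0.546, 0.654, 0.268, -0.45]
contact_force: [0.0, -0.7, -0.1]
gripper_width: 0.529
```

Run:
```python
from h import *
brd();im=eyes.read_camera("side");im2=eyes.read_camera("top");brd()
m=np.zeros((600,800,3),np.uint8);m[:,:400]=cv2.resize(im[330:450,325:405],(400,600),interpolation=cv2.INTER_CUBIC)
m[:400,400:]=cv2.resize(im2[205:285,460:540],(400,400),interpolation=cv2.INTER_CUBIC)
cv2.imwrite("pics/p4.png",m[:,:,::-1])
```

```text
board rel [ -1.6 -62.   -1.2] ang [ 0.001 -0.001 -0.004] Fb [ 0.1 -0.7 -0.2] t 11.6 open 0.529
board rel [ -1.6 -62.   -1.2] ang [ 0.001 -0.001 -0.004] Fb [ 4.6 -0.  -1.9] t 11.7 open 0.535
```

The cast doesn't move any further and Fx rises to 4.6 N, so it is against the lip. I'll release and retreat along the normal.

apply_moves --travel '[[0, 0, 0], [0, 0, 0], [0, 0, 0], [-0.5, 0, 0], [-1.5, 0, 0], [-3, 0, 0], [-3, 0, 0], [-2, 0, 0]]' --turn '[[0, 0, 0], [0, 0, 0], [0, 0, 0], [0, 0, 0], [0, 0, 0], [0, 0, 0], [0, 0, 0], [0, 0, 0]]' --grip '[0.3, 0.3, 0.3, 0.3, 0.2, 0.2, 0, 0]'

```text
t: 12.37
eef_pos: [0.4912, -0.1977, 0.1459]
tool_rot: [0.542, 0.653, 0.272, -0.453]
contact_force: [0.3, -0.6, 0.5]
gripper_width: 0.998
```

Run:
```python
from h import *
brd();prof(30,55,(-15,12))
plan([.45,.05,.27],level(np.radians(-10)),3.5)
im=eyes.read_camera("side");im2=eyes.read_camera("top")
m=np.zeros((600,800,3),np.uint8);m[:,:400]=cv2.resize(im[330:450,325:405],(400,600),interpolation=cv2.INTER_CUBIC)
m[:400,400:]=cv2.resize(im2[205:285,460:540],(400,400),interpolation=cv2.INTER_CUBIC)
cv2.imwrite("pics/p5.png",m[:,:,::-1])
```

```text
board rel [ -8.4 -62.1  75.5] ang [ 0.    -0.002  0.009] Fb [ 0.7 -0.5  0.2] t 12.37 open 0.998
-15 [228, 227, 222, 218, 213, 210, 214, 217, 217, 213, 208, 202, 196, 190, 184, 181, 178, 176, 174, 173, 173, 173, 173, 172, 174]
12 [228, 226, 223, 218, 213, 214, 216, 220, 222, 221, 218, 215, 210, 205, 201, 197, 196, 194, 194, 194, 195, 194, 191, 187, 183]
t 12.42 pos [ 490.4 -197.6  148.2] F [-2.4  1.   0.3] open 0.997
rows 8 travel [[-2.0, -0.54, -2.81], [-1.95, -0.61, -2.82], [-1.9, -0.69, -2.84], [-1.85, -0.75, -2.86], [-1.79, -0.82, -2.88], [-1.73, -0.88, -2.9], [-1.66, -0.94, -2.92], [-1.59, -0.99, -2.94]] turn each [-0.016, 0.004, -0.06] err mm [-159.6  -43.2 -224.6] ang [-0.125  0.03  -0.48 ]
```

View pics/p5.png

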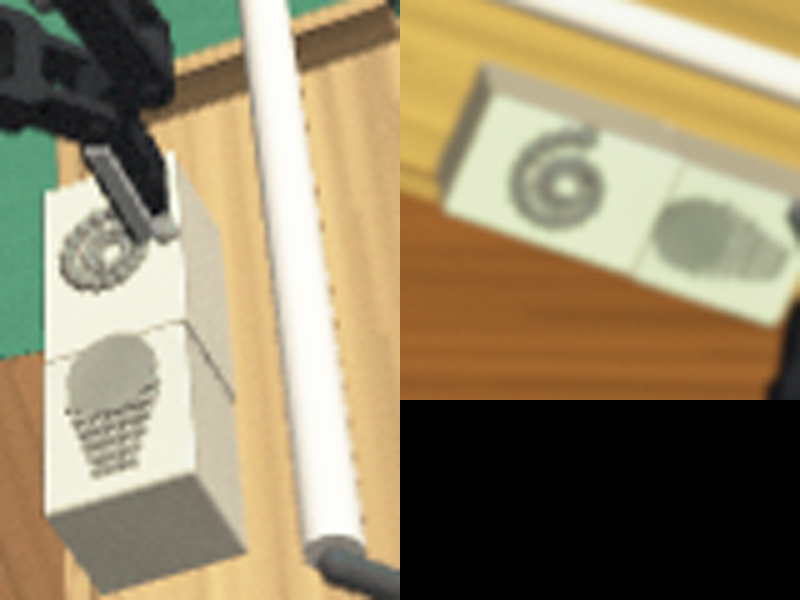

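The mid cast is flush with the large one, at (640,270)/(680,160) in the top crop, with only a hairline seam. It sits square and against the lip. Next is the small cast.

apply_moves --travel '[[-2.0, -0.54, -2.81], [-1.95, -0.61, -2.82], [-1.9, -0.69, -2.84], [-1.85, -0.75, -2.86], [-1.79, -0.82, -2.88], [-1.73, -0.88, -2.9], [-1.66, -0.94, -2.92], [-1.59, -0.99, -2.94]]' --turn '[[-0.016, 0.004, -0.06], [-0.016, 0.004, -0.06], [-0.016, 0.004, -0.06], [-0.016, 0.004, -0.06], [-0.016, 0.004, -0.06], [-0.016, 0.004, -0.06], [-0.016, 0.004, -0.06], [-0.016, 0.004, -0.06]]' --grip '[0, 0, 0, 0, 0, 0, 0, 0]'

```text
t: 13.18
eef_pos: [0.4485, 0.0365, 0.2578]
tool_rot: [-0.449, -0.54, -0.447, 0.554]
contact_force: [1.7, 0.2, -1.5]
gripper_width: 0.997
```

Run:
```python
from h import *
plan([.5533,.3243,.12],level(np.radians(-22.9)),3.7)
```

```text
t 13.18 pos [448.5  36.5 257.8] F [ 1.7  0.2 -1.5] open 0.997
rows 10 travel [[1.32, 0.48, -3.05], [1.33, 0.41, -3.06], [1.33, 0.35, -3.06], [1.34, 0.29, -3.07], [1.34, 0.22, -3.07], [1.35, 0.16, -3.07], [1.36, 0.1, -3.07], [1.36, 0.03, -3.07], [1.37, -0.03, -3.07], [1.37, -0.09, -3.06]] turn each [0.02, 0.002, 0.001] err mm [ 132.1   47.7 -305. ] ang [0.202 0.018 0.01 ]
```

apply_moves --travel '[[1.2, 0.48, -3.05], [1.2, 0.41, -3.06], [1.2, 0.35, -3.06], [1.2, 0.29, -3.07], [1.2, 0.22, -3.07], [1.2, 0.16, -3.07], [1.2, 0.1, -3.07], [1.2, 0.03, -3.07]]' --turn '[[0.02, 0.002, 0.001], [0.02, 0.002, 0.001], [0.02, 0.002, 0.001], [0.02, 0.002, 0.001], [0.02, 0.002, 0.001], [0.02, 0.002, 0.001], [0.02, 0.002, 0.001], [0.02, 0.002, 0.001]]' --grip '[0, 0, 0, 0, 0, 0, 0, 0]'

```text
t: 13.85
eef_pos: [0.5495, 0.2695, 0.1457]
tool_rot: [-0.406, -0.585, -0.384, 0.588]
contact_force: [1.1, -0.2, 1.0]
gripper_width: 1.002
```

apply_moves --travel '[[0.5, -0.03, -1.5], [0, 0, 0]]' --turn '[[0.02, 0.002, 0], [0, 0, 0]]' --grip '[0, 0]'

```text
t: 14.02
eef_pos: [0.5554, 0.2896, 0.1333]
tool_rot: [-0.401, -0.589, -0.378, 0.591]
contact_force: [-0.3, 0.0, -1.0]
gripper_width: 1.0
```

Run:
```python
from h import *
plan([.5533,.3243,.08],level(np.radians(-22.9)),3.7)
```

```text
t 14.02 pos [555.4 289.6 133.3] F [-0.3  0.  -1. ] open 1.0
rows 2 travel [[2.61, -0.85, -1.61], [2.64, -0.81, -1.58]] turn each [-0.002, 0.01, -0.013] err mm [ 52.3 -17.  -32.1] ang [-0.005  0.02  -0.026]
```

apply_moves --travel '[[0.6, -0.7, -1.4], [1.2, -0.7, -1.4], [1.2, -0.2, -0.4], [0.8, 0, 0], [0, 0, 0], [0, 0, 0]]' --turn '[[-0.002, 0.01, -0.012], [-0.002, 0.01, -0.012], [0, 0, 0], [0, 0, 0], [0, 0, 0], [0, 0, 0]]' --grip '[0, 0, 0, 0, 0, 0]'

```text
t: 14.52
eef_pos: [0.5548, 0.3207, 0.0845]
tool_rot: [-0.396, -0.588, -0.384, 0.592]
contact_force: [0.0, -0.1, -1.1]
gripper_width: 0.997
```

Run:
```python
from h import *
plan([.5533,.3243,.06],level(np.radians(-22.9)),3.7)
```

```text
t 14.52 pos [554.8 320.7  84.5] F [ 0.  -0.1 -1.1] open 0.997
rows 1 travel [[2.44, -0.31, -0.3]] turn each [-0.004, 0.013, -0.011] err mm [24.4 -3.1 -3. ] ang [-0.004  0.013 -0.011]
```

apply_moves --travel '[[0.6, -0.2, -0.2], [0.8, -0.1, -0.1], [0.7, 0, 0], [0, 0, 0]]' --turn '[[-0.004, 0.013, -0.01], [0, 0, 0], [0, 0, 0], [0, 0, 0]]' --grip '[0, 0, 0, 0]'

```text
t: 14.85
eef_pos: [0.5551, 0.3213, 0.0627]
tool_rot: [0.391, 0.591, 0.389, -0.589]
contact_force: [-0.2, -0.4, 0.1]
gripper_width: 1.002
```

Run:
```python
from h import *
plan([.5533,.3243,.0445],level(np.radians(-22.9)),3.7)
```

```text
t 14.85 pos [555.1 321.3  62.7] F [-0.2 -0.4  0.1] open 1.002
rows 1 travel [[1.82, -0.29, -0.21]] turn each [-0.003, -0.0, -0.004] err mm [18.2 -2.9 -2.1] ang [-0.003 -0.    -0.004]
```

apply_moves --travel '[[0.5, -0.3, -0.2], [0.6, -0.2, -0.15], [0.4, 0, 0], [0, 0, 0]]' --turn '[[-0.003, 0, -0.004], [0, 0, 0], [0, 0, 0], [0, 0, 0]]' --grip '[0, 0, 0, 0]'

```text
t: 15.18
eef_pos: [0.5521, 0.3265, 0.0464]
tool_rot: [0.391, 0.59, 0.39, -0.589]
contact_force: [-0.1, 0.0, 0.3]
gripper_width: 1.002
```

Run:
```python
from h import *
plan([.5533,.3243,.0445],level(np.radians(-22.9)),3.7)
im=eyes.read_camera("side")
cv2.imwrite("pics/g3.png",cv2.resize(im[170:290,230:350,::-1],(600,600),interpolation=cv2.INTER_CUBIC))
```

```text
t 15.18 pos [552.1 326.5  46.4] F [-0.1  0.   0.3] open 1.002
rows 1 travel [[0.19, 0.2, 0.15]] turn each [-0.001, -0.001, -0.001] err mm [1.9 2.  1.5] ang [-0.001 -0.001 -0.001]
```

View pics/g3.png

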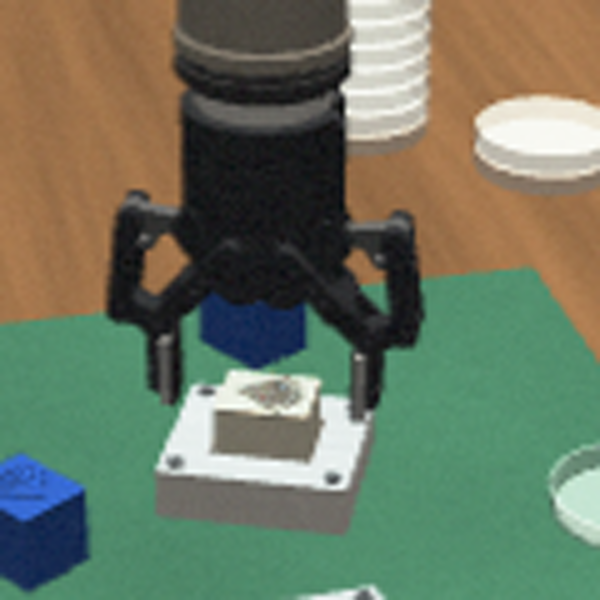

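The fingers are around the plaster scallop, at pixels (165,375) and (360,400), and the cast is at (268,415). The blue blocks are clear. I'll make the last small correction and close.

apply_moves --travel '[[0.2, 0.25, 0.2], [0, 0, 0], [0, 0, 0], [0, 0, 0], [0, 0, 0], [0, 0, 0], [0, 0, 0], [0, 0, 0]]' --turn '[[0, 0, 0], [0, 0, 0], [0, 0, 0], [0, 0, 0], [0, 0, 0], [0, 0, 0], [0, 0, 0], [0, 0, 0]]' --grip '[0, 0.38, 0.38, 0.38, 1, 1, 1, 1]'

```text
t: 15.9
eef_pos: [0.5541, 0.324, 0.0454]
tool_rot: [0.391, 0.59, 0.391, -0.589]
contact_force: [-0.2, 0.6, -0.4]
gripper_width: 0.528
```

Run:
```python
from h import *
plan([.5533,.3243,.0445],level(np.radians(-22.9)),3.7)
```

```text
t 15.9 pos [554.1 324.   45.4] F [-0.2  0.6 -0.4] open 0.528
rows 1 travel [[0.09, -0.08, 0.0]] turn each [-0.001, -0.002, -0.001] err mm [ 0.9 -0.8  0. ] ang [-0.001 -0.002 -0.001]
```

apply_moves --travel '[[-0.5, 0, 0], [-1, 0, 0], [-2, 0, 0], [-3.5, 0, 0], [-3.5, 0, 0], [-3, 0, 0], [-2, 0, 0], [-1, 0, 0]]' --turn '[[0, 0, 0], [0, 0, 0], [0, 0, 0], [0, 0, 0], [0, 0, 0], [0, 0, 0], [0, 0, 0], [0, 0, 0]]' --grip '[1, 1, 1, 1, 1, 1, 1, 1]'

```text
t: 16.57
eef_pos: [0.551, 0.3227, 0.2175]
tool_rot: [-0.391, -0.587, -0.392, 0.591]
contact_force: [0.0, 0.1, -2.3]
gripper_width: 0.53
```

Run:
```python
from h import *
plan([.45,.02,.23],shelf(),3.8)
```

```text
t 16.57 pos [551.  322.7 217.5] F [ 0.   0.1 -2.3] open 0.53
rows 9 travel [[-0.13, 0.27, 3.54], [-0.12, 0.24, 3.54], [-0.12, 0.21, 3.54], [-0.12, 0.18, 3.54], [-0.12, 0.15, 3.54], [-0.13, 0.12, 3.54], [-0.13, 0.09, 3.55], [-0.14, 0.06, 3.55], [-0.15, 0.03, 3.55]] turn each [-0.01, 0.003, 0.055] err mm [-11.3  24.1 318.3] ang [-0.093  0.027  0.493]
```

apply_moves --travel '[[-0.13, 0.27, 3.54], [-0.13, 0.24, 3.54], [-0.13, 0.21, 3.54], [-0.13, 0.18, 3.54], [-0.13, 0.15, 3.54], [-0.13, 0.12, 3.54], [-0.13, 0.09, 3.55], [-0.13, 0.06, 3.55]]' --turn '[[-0.01, 0.003, 0.06], [-0.01, 0.003, 0.06], [-0.01, 0.003, 0.06], [-0.01, 0.003, 0.06], [-0.01, 0.003, 0.06], [-0.01, 0.003, 0.06], [-0.01, 0.003, 0.06], [-0.01, 0.003, 0.06]]' --grip '[1, 1, 1, 1, 1, 1, 1, 1]'

```text
t: 17.23
eef_pos: [0.4589, 0.0525, 0.2302]
tool_rot: [0.542, 0.659, 0.268, -0.448]
contact_force: [1.3, -1.3, -1.6]
gripper_width: 0.527
```

Run:
```python
from h import *
plan(tgt(0,-118,75,.0354),shelf(),3.5)
brd(.0354)
```

```text
t 17.23 pos [458.9  52.5 230.2] F [ 1.3 -1.3 -1.6] open 0.527
rows 10 travel [[1.21, 0.64, 2.86], [1.21, 0.63, 2.86], [1.22, 0.63, 2.86], [1.22, 0.63, 2.86], [1.22, 0.63, 2.85], [1.22, 0.63, 2.85], [1.22, 0.62, 2.85], [1.23, 0.62, 2.85], [1.23, 0.62, 2.85], [1.23, 0.62, 2.85]] turn each [-0.001, -0.001, -0.0] err mm [121.2  63.5 285.7] ang [-0.008 -0.008 -0.005]
board rel [-61.8 167.2 198.2] ang [-0.008 -0.008 -0.005] Fb [ 0.7 -0.9 -2.2] t 17.23 open 0.527
```

apply_moves --travel '[[1.0, 0.63, 2.86], [1.1, 0.63, 2.86], [1.1, 0.63, 2.86], [1.1, 0.63, 2.86], [1.1, 0.63, 2.85], [1.1, 0.63, 2.85], [1.1, 0.62, 2.85], [1.1, 0.62, 2.85]]' --turn '[[-0.001, -0.001, 0], [-0.001, -0.001, 0], [-0.001, -0.001, 0], [-0.001, -0.001, 0], [-0.001, -0.001, 0], [-0.001, -0.001, 0], [-0.001, -0.001, 0], [-0.001, -0.001, 0]]' --grip '[1, 1, 1, 1, 1, 1, 1, 1]'

```text
t: 17.9
eef_pos: [0.4617, -0.2034, 0.1779]
tool_rot: [0.554, 0.649, 0.264, -0.45]
contact_force: [1.3, 0.6, -1.3]
gripper_width: 0.533
```

Run:
```python
from h import *
plan(tgt(2,-118,50,.0354),shelf(),3)
brd(.0354)
```

```text
t 17.9 pos [ 461.7 -203.4  177.9] F [ 1.3  0.6 -1.3] open 0.533
rows 3 travel [[2.19, 0.58, 1.37], [2.19, 0.6, 1.38], [2.18, 0.61, 1.38]] turn each [0.005, 0.004, -0.004] err mm [65.8 17.4 41.1] ang [ 0.014  0.013 -0.013]
board rel [-16.9 -76.3 115.1] ang [ 0.014  0.013 -0.013] Fb [ 0.3  0.9 -1.6] t 17.9 open 0.533
```

apply_moves --travel '[[1.4, 0.6, 1.4], [1.5, 0.6, 1.4], [1.5, 0.5, 1.2], [1.0, 0.3, 0.5], [0, 0, 0]]' --turn '[[0.005, 0.004, -0.004], [0.005, 0.004, -0.004], [0.004, 0.004, -0.004], [0, 0, 0], [0, 0, 0]]' --grip '[1, 1, 1, 1, 1]'

```text
t: 18.32
eef_pos: [0.4856, -0.2708, 0.1366]
tool_rot: [0.541, 0.654, 0.265, -0.457]
contact_force: [-0.8, 0.8, -1.6]
gripper_width: 0.529
```

Run:
```python
from h import *
plan(tgt(3,-117,12,.0354),shelf(),3)
brd(.0354)
```

```text
t 18.32 pos [ 485.6 -270.8  136.6] F [-0.8  0.8 -1.6] open 0.529
rows 2 travel [[2.31, 0.07, -0.85], [2.32, 0.07, -0.84]] turn each [-0.006, 0.005, 0.002] err mm [ 46.3   1.4 -16.9] ang [-0.011  0.01   0.005]
board rel [   1.6 -133.5   58.5] ang [-0.011  0.01   0.005] Fb [-1.6  0.5 -1. ] t 18.32 open 0.529
```

apply_moves --travel '[[0.5, 0.1, -0.7], [1.0, 0, -0.7], [1.0, 0, -0.2], [0.6, 0, 0], [0, 0, 0]]' --turn '[[-0.006, 0.005, 0.002], [-0.005, 0.005, 0.002], [0, 0, 0], [0, 0, 0], [0, 0, 0]]' --grip '[1, 1, 1, 1, 1]'

```text
t: 18.73
eef_pos: [0.5039, -0.2574, 0.1093]
tool_rot: [0.544, 0.653, 0.27, -0.452]
contact_force: [0.4, -0.8, -1.7]
gripper_width: 0.529
```

Run:
```python
from h import *
plan(tgt(3,-115,7,.0354),shelf(),3)
brd(.0354)
```

```text
t 18.73 pos [ 503.9 -257.4  109.3] F [ 0.4 -0.8 -1.7] open 0.529
rows 1 travel [[2.1, 0.23, -0.03]] turn each [0.001, -0.001, 0.002] err mm [21.   2.3 -0.3] ang [ 0.001 -0.001  0.002]
board rel [   0.7 -115.3   28. ] ang [ 0.001 -0.001  0.002] Fb [-0.2 -0.6 -1.8] t 18.73 open 0.529
```

apply_moves --travel '[[0.7, 0.2, 0], [0.8, 0.1, 0], [0.5, 0, 0], [0, 0, 0]]' --turn '[[0, 0, 0], [0, 0, 0], [0, 0, 0], [0, 0, 0]]' --grip '[1, 1, 1, 1]'

```text
t: 19.07
eef_pos: [0.5148, -0.2583, 0.0948]
tool_rot: [0.545, 0.653, 0.271, -0.451]
contact_force: [0.3, 0.1, -1.0]
gripper_width: 0.531
```

Run:
```python
from h import *
brd(.0354);prof(75,115,(-19,-15,-8,0,12,17));brd(.0354)
```

```text
board rel [   3.3 -112.9   10.2] ang [ 0.005 -0.001  0.002] Fb [-0.2  0.2 -1. ] t 19.07 open 0.531
-19 [224, 224, 224, 224, 224, 225, 225, 225, 224, 224, 223, 218, 210, 195, 179, 164, 151, 140, 135, 133, 147, 170, 193, 215, 222, 227, 227, 228, 228, 228, 227, 226, 226, 227, 227, 227, 227, 227, 228, 227]
-15 [223, 223, 224, 224, 224, 225, 225, 226, 226, 225, 224, 216, 204, 183, 161, 139, 124, 116, 117, 128, 148, 174, 197, 217, 223, 228, 228, 228, 228, 228, 228, 228, 228, 228, 228, 227, 227, 223, 219, 209]
-8 [177, 177, 177, 178, 183, 191, 200, 209, 217, 222, 222, 215, 201, 180, 152, 131, 116, 114, 115, 129, 148, 174, 198, 214, 224, 227, 228, 228, 228, 228, 226, 226, 217, 209, 191, 174, 160, 150, 146, 144]
0 [169, 169, 168, 166, 165, 167, 180, 195, 209, 220, 221, 217, 204, 183, 157, 135, 119, 115, 115, 131, 150, 178, 201, 216, 222, 221, 212, 200, 185, 171, 163, 154, 149, 143, 137, 133, 129, 129, 132, 130]
12 [225, 225, 225, 225, 226, 226, 225, 225, 225, 224, 223, 216, 202, 181, 154, 134, 119, 115, 115, 128, 148, 175, 199, 215, 223, 224, 220, 211, 200, 188, 189, 191, 192, 190, 179, 172, 170, 168, 166, 146]
17 [224, 225, 225, 225, 225, 225, 225, 225, 225, 224, 223, 215, 203, 178, 155, 134, 119, 115, 118, 128, 150, 178, 200, 219, 225, 228, 228, 228, 228, 227, 226, 223, 219, 208, 195, 176, 160, 128, 99, 66]
board rel [   3.3 -112.8   10.5] ang [ 0.005 -0.001  0.002] Fb [-1.   0.  -1.4] t 19.12 open 0.528
```

apply_moves --travel '[[0.4, -0.1, 0], [0.4, -0.1, 0], [0.1, 0, 0]]' --turn '[[0.005, 0, 0.002], [0, 0, 0], [0, 0, 0]]' --grip '[1, 1, 1]'

```text
t: 19.37
eef_pos: [0.5167, -0.2582, 0.0884]
tool_rot: [0.545, 0.654, 0.269, -0.45]
contact_force: [-0.8, -0.3, -1.9]
gripper_width: 0.524
```

Run:
```python
from h import *
brd(.0354);prof(82,105,(-15,0,17));brd(.0354)
```

```text
board rel [   1.9 -112.2    3.7] ang [ 0.001 -0.    -0.002] Fb [-1.5 -0.5 -1.3] t 19.37 open 0.524
-15 [226, 226, 225, 224, 216, 203, 179, 156, 140, 137, 155, 179, 203, 218, 226, 228, 229, 228, 228, 228, 228, 228, 228]
0 [195, 209, 219, 222, 217, 204, 183, 157, 142, 136, 155, 179, 201, 217, 223, 224, 218, 209, 195, 180, 164, 153, 142]
17 [225, 225, 225, 223, 215, 204, 178, 155, 139, 136, 153, 178, 202, 216, 225, 227, 227, 227, 227, 227, 226, 222, 213]
board rel [   2.  -112.2    3.7] ang [ 0.001 -0.    -0.002] Fb [-0.8  0.5 -1.5] t 19.42 open 0.53
```

apply_moves --travel '[[0.1, -0.3, -0.2], [0.1, -0.1, 0]]' --turn '[[0, 0, 0], [0, 0, 0]]' --grip '[1, 1]'

```text
t: 19.58
eef_pos: [0.5149, -0.2554, 0.0861]
tool_rot: [0.546, 0.654, 0.268, -0.45]
contact_force: [-0.2, 0.5, -1.6]
gripper_width: 0.53
```

Run:
```python
from h import *
brd(.0354);prof(82,105,(-15,0,17));brd(.0354)
```

```text
board rel [  -1.5 -110.2    2.9] ang [ 0.001  0.    -0.003] Fb [-1.   0.4 -1.3] t 19.58 open 0.53
-15 [225, 225, 224, 223, 215, 203, 185, 172, 177, 190, 208, 221, 226, 228, 228, 228, 228, 228, 228, 228, 227, 226, 223]
0 [195, 209, 219, 221, 216, 204, 188, 173, 177, 190, 202, 213, 206, 197, 184, 174, 171, 168, 167, 163, 159, 155, 151]
17 [225, 225, 224, 222, 214, 204, 185, 172, 178, 191, 209, 221, 226, 227, 227, 225, 223, 211, 202, 186, 167, 140, 112]
board rel [  -1.4 -110.4    2.7] ang [ 0.001  0.    -0.003] Fb [-1.   0.3 -2.5] t 19.63 open 0.528
```

apply_moves --travel '[[0.25, 0, 0], [0.15, 0, 0]]' --turn '[[0, 0, 0], [0, 0, 0]]' --grip '[1, 1]'

```text
t: 19.8
eef_pos: [0.5161, -0.2564, 0.0841]
tool_rot: [0.546, 0.654, 0.267, -0.45]
contact_force: [-29.1, 8.5, 45.4]
gripper_width: 0.531
```

Run:
```python
from h import *
brd(.0354);prof(82,105,(-15,0,17));brd(.0354)
```

```text
board rel [  -1.2 -110.7    0.4] ang [ 0.002  0.002 -0.005] Fb [-5.5 -0.5 54.3] t 19.8 open 0.531
-15 [226, 226, 225, 223, 215, 203, 186, 176, 183, 195, 212, 223, 227, 228, 228, 228, 228, 228, 228, 228, 227, 227, 226]
0 [195, 209, 219, 221, 217, 205, 192, 179, 184, 197, 209, 218, 213, 206, 193, 181, 168, 159, 152, 147, 144, 142, 141]
17 [225, 225, 224, 223, 214, 204, 187, 178, 185, 197, 213, 222, 226, 227, 228, 227, 227, 219, 212, 194, 176, 152, 126]
board rel [  -1.2 -110.7    0.5] ang [ 0.002  0.002 -0.005] Fb [-2.9 -0.3 26.1] t 19.85 open 0.53
```

apply_moves --travel '[[-0.1, -0.15, -0.15], [0, -0.2, 0]]' --turn '[[0, 0.002, -0.004], [0, 0, 0]]' --grip '[1, 1]'

```text
t: 20.02
eef_pos: [0.5149, -0.2548, 0.0857]
tool_rot: [0.547, 0.654, 0.268, -0.45]
contact_force: [6.9, 0.8, -2.6]
gripper_width: 0.534
```

Run:
```python
from h import *
brd(.0354);prof(82,105,(-15,0,17));brd(.0354)
```

```text
board rel [  -1.8 -109.5    2.6] ang [ 0.003  0.001 -0.005] Fb [ 4.4  2.8 -5.3] t 20.02 open 0.534
-15 [225, 225, 224, 223, 215, 205, 192, 185, 193, 205, 217, 225, 227, 228, 228, 228, 228, 228, 228, 228, 227, 224, 218]
0 [196, 209, 220, 221, 217, 207, 196, 187, 192, 203, 208, 212, 201, 190, 179, 171, 169, 165, 160, 154, 148, 142, 138]
17 [225, 225, 224, 223, 214, 204, 191, 185, 194, 206, 218, 224, 226, 226, 225, 219, 213, 192, 174, 150, 126, 103, 82]
board rel [  -1.8 -109.5    2.5] ang [ 0.003  0.001 -0.006] Fb [3.  0.1 1.3] t 20.07 open 0.529
```

apply_moves --travel '[[0.15, 0, 0], [0.05, -0.05, 0]]' --turn '[[0.002, 0, -0.004], [0, 0, 0]]' --grip '[1, 1]'

```text
t: 20.23
eef_pos: [0.516, -0.2553, 0.084]
tool_rot: [0.545, 0.654, 0.268, -0.451]
contact_force: [-7.9, 3.3, 15.4]
gripper_width: 0.53
```

Run:
```python
from h import *
brd(.0354);prof(82,100,(-15,17));brd(.0354)
```

```text
board rel [  -1.6 -109.7    0.5] ang [ 0.     0.001 -0.002] Fb [-0.2  0.8 17.6] t 20.23 open 0.53
-15 [225, 225, 224, 223, 216, 207, 199, 196, 205, 215, 223, 227, 227, 228, 228, 228, 228, 228]
17 [225, 225, 224, 222, 215, 207, 198, 196, 204, 214, 223, 226, 228, 228, 228, 225, 223, 207]
board rel [  -1.6 -109.7    0.6] ang [ 0.001  0.001 -0.003] Fb [ 1.6 -0.1  4.9] t 20.28 open 0.53
```

apply_moves --travel '[[0, -0.2, 0], [0, -0.05, 0], [0, 0, 0], [0, 0, 0], [0, 0, 0], [0, 0, 0], [-0.5, 0, 0], [-1.5, 0, 0]]' --turn '[[0, 0, 0], [0, 0, 0], [0, 0, 0], [0, 0, 0], [0, 0, 0], [0, 0, 0], [0, 0, 0], [0, 0, 0]]' --grip '[1, 1, 0.3, 0.3, 0.3, 0.3, 0.3, 0.2]'

```text
t: 20.95
eef_pos: [0.5042, -0.2518, 0.0977]
tool_rot: [0.544, 0.654, 0.269, -0.452]
contact_force: [0.3, -0.1, 0.2]
gripper_width: 0.794
```

apply_moves --travel '[[-3, 0, 0], [-3, 0, 0], [-3, 0, -2], [-3, 0, -3], [-3, 0, -3], [-3, 0, -3], [-2, 0, -2], [0, 0, 0]]' --turn '[[0, 0, 0], [0, 0, 0], [0, 0, 0], [0, 0, 0], [0, 0, 0], [0, 0, 0], [0, 0, 0], [0, 0, 0]]' --grip '[0, 0, 0, 0, 0, 0, 0, 0]'

```text
t: 21.62
eef_pos: [0.4613, -0.106, 0.2522]
tool_rot: [0.541, 0.653, 0.27, -0.457]
contact_force: [0.3, -1.1, -0.9]
gripper_width: 1.001
```

Run:
```python
from h import *
brd(.0354);prof(30,45,(-15,17));prof(82,100,(-15,17))
im=eyes.read_camera("side");im2=eyes.read_camera("top")
m=np.zeros((600,800,3),np.uint8);m[:,:360]=cv2.resize(im[330:480,325:415],(360,600),interpolation=cv2.INTER_CUBIC)
m[:400,360:]=cv2.resize(im2[200:300,455:565],(440,400),interpolation=cv2.INTER_CUBIC)
cv2.imwrite("pics/f1.png",m[:,:,::-1])
```

```text
board rel [ -7.9  16.6 194.4] ang [-0.005  0.005  0.012] Fb [ 0.1 -1.  -1.1] t 21.62 open 1.001
-15 [230, 229, 224, 218, 211, 205, 209, 213, 214, 210, 198, 178, 153, 120, 84]
17 [230, 228, 226, 221, 217, 217, 220, 223, 226, 226, 227, 227, 226, 226, 227]
-15 [135, 171, 193, 213, 213, 211, 203, 201, 209, 218, 225, 229, 230, 231, 231, 231, 231, 231]
17 [229, 229, 227, 226, 219, 212, 203, 201, 210, 220, 226, 229, 230, 230, 230, 230, 231, 230]
```

View pics/f1.png

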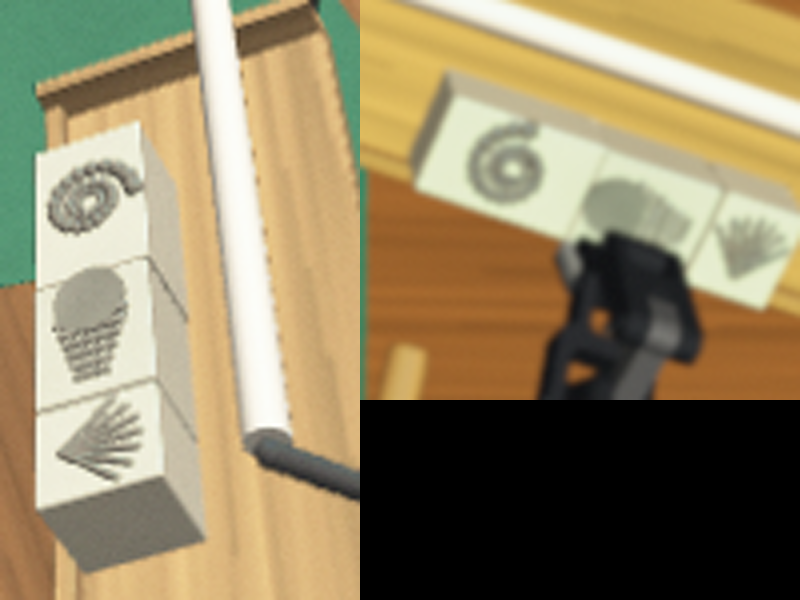

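The final row runs large (90,200), mid (90,320), small (100,440) in the side crop. The seams are hairlines, the fronts are flush at the lip, and the gripper is clear.

```bash
python3 -c "
from station import bot
print(bot.hand_in())"
```

```text
the job is handed in; nothing more can be done
None
```

Both casts are out of their moulds and standing on the shelf in the order asked: large, middle, small. I handed the job in at about 21.8 s of the 67 s allowed.

- **Row:** my last pictures, taken after release from both cameras, show hairline seams (about 1 mm or less). The fronts are flush along the lip and the casts lie flat and square.
- **Against the lip:** while the gripper still held each cast, I pushed it down the slope. Neither moved further, and the force along the slope rose (4.6 N for the middle cast, about 3–4 N for the small one).
- **Large cast:** its right edge stayed at the same place in the top image to within about 1 mm.
- **Jar, dish and brush:** I did not measure these again at the end; the arm's planned paths kept clear of them.
- **Firmer than planned:** on the way down, both held casts briefly pressed the board harder than intended. The readings were about 49 N for the middle cast and 54 N for the small one, below the 120 N wrist limit. I eased off both times before the final light set-down. The 40 N limit covers the arm and the gripper's body; these loads went through the held casts.

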